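# Put three mixed-up things back on their own bench rests

## Robot

A 7-joint arm with a two-finger parallel gripper is mounted at the origin on a cart in front of the work surface, level with it; the furniture and walls round the work are solid. World frame = base frame: x ahead of the robot, y to its left, z up, the work surface at z = 0. Lengths are in m, angles in rad, forces in N, time in s.
With the tool pointing down it reaches from about 0.425 to 0.925 m from the base axis. Payload 6.8 kg.
Tool frame: the origin (TCP) lies where the fingers leave the gripper's body, on its centre line; the fingertips stand 73 mm ahead of it and the grasp point (between the pads) lies 54 mm ahead of it; z points along the fingers, y is the line along which they close (so a half turn about z gives the same grasp; the last joint's range is limited). The gripper opens to 85 mm and grips with 20 to 120 N. Pads are 22 mm wide; open, the fingers measure 114 mm over their backs; the gripper's body (76 mm by 85 mm) begins 54 mm behind the grasp point. The pads swing forward as they close: fully open they stand 13 mm farther back than shut.
Start: joints at [-1.423, 0.477, 0.022, 1.555, -0.011, 1.109, -0.083], TCP at [0.171, 0.653, 0.304] pointing down, gripper open.
Joint ranges: [-2.96, 2.96], [-0.34, 2.1], [-1.41, 1.46], [0.24, 2.44], [-1.37, 4.51], [0.17, 1.92], [-2.96, 2.96]. Speed limits (rad/s): [2.39, 2.39, 3.14, 3.14, 3.14, 3.14, 3.14].

## Interface

Orientations are given as a rotation vector (axis times angle).
In Python, from bench import r gives the robot as it stands.
- The arm moves only by the shell command python3 drive.py 'ROWS' [OPENING] [FORCE]. ROWS is rows parted by semicolons, their numbers by spaces, 1 to 5 of them, each of 6 numbers: dx, dy, dz in m, then a rotation vector rx, ry, rz in rad; each row is the pose to reach, as a shift and turn from the pose commanded when the command began, along the tool's axes at that moment; what a row does not reach only later rows make up. A row lasts 1/10 s, in which the tool goes at most 0.05 m and 0.15 rad, less where a joint would pass 70% of its speed; a pose out of reach is approached as far as the arm can. OPENING is the finger opening in m, set as the command begins (- or left out keeps the last). The fingers move at their own pace and stop on an object; FORCE is the grip in N (left out, the last holds). Time passes only in rows, so rows that do not move let the fingers close. It prints the time, the measured TCP pose, the force, the opening and the grip force at its end.
- r.get_obs(): the state, without advancing time (a new reading comes with each control period).
- r.grab_frame(name): name is "side" or "top"; returns (picture, depth): 400x640x3 uint8, blue, green, red; 400x640 float32, m along the optical axis (not along the pixel's ray), 0 where there is no reading.
- r.camera_info(name): a dict with "camera_matrix" (3x3 intrinsics, pixels), "k1" (the pictures are not rectified: a ray, as slopes to the right and down, at radius r is drawn at 1 + k1 r^2 times it, then the intrinsics apply), "R" (3x3) and "t" (3): a world point X has camera coordinates R X + t. Camera axes: x right, y down, z forward; pixel columns grow to the right and rows downward; lengths in m; the calibration is good to about 2 mm. A picture is of the moment at which its call begins. camera_info takes no time and is no camera call.
- r.hand_in(): hands the job in; it is judged then, once.
The state is a dict: "clock": time; "joints": joint angles; "qvel": joint speeds; "tau": joint torques, N m; "tcp_pos": TCP position; "orientation": TCP orientation; "contact_force": force on the tool from outside, world axes, zero at the start; "moment": the same for the moment, N m; "grip_width": finger opening in m; "gripper_force": force on a finger pad.
Only numpy, scipy, OpenCV 4.12 (cv2) and the standard library are available. Lean on these libraries where they do the work, as an engineer would, in place of code of your own. Each camera call takes 0.05 s, during which the arm holds its last target. There are 200 camera calls.

## Task

The block plane, the box of screws and the roll of tape have each been put back on the wrong rest. Move each one to the rest cut to its shape: the plane on the long rest, the box on the short oblong rest and the tape roll on the round rest, each lying flat as it does now, centred on its rest to about a centimetre, and the plane and the box in line with theirs (either way round). The plain square board is free for setting something down on the way; leave the tape measure, the oak offcut and the spanner where they lie.

Things in the scene. Friction and masses are not known exactly. Their poses are not given: they have to be found in the camera images.
- block_plane: small metal block plane, grey, with a brass-coloured front knob; 45 wide (own x) x 155 long (own y) x 42 mm high (own z), its flat parallel sides, 43 mm apart, reach 28 mm up; mass 0.55 to 0.9 kg. Origin: centre of its underside. Loose; lies flat at the start across the short oblong rest, overhanging its long sides. Grip it across its width near the middle.
- screw_carton: small cardboard box of screws with a blue lid, closed, solid; 61 (own x) x 91 (own y) x 46 mm high, 0.3 to 0.7 kg. Origin: centre of its underside, z up. Loose; lies flat at the start on the round rest. Grip it across the 61 mm side.
- tape_roll: blue roll of insulating tape lying flat; outer diameter 66 mm, 19 mm high. Origin: centre of its underside, z up. Loose; lies at the start on the long rest. Can be gripped across the whole 66 mm.
- long_rest: dark wooden rest, lined with dark rubber, 80 (own x) x 190 mm (own y); the plane's place. Fixed to the bench, 8 mm thick (top face at z = 0.008). Origin: centre of its underside, z up. 
- oblong_rest: dark wooden rest, lined with dark rubber, 85 (own x) x 115 mm (own y); the screw box's place. Fixed to the bench, 8 mm thick (top face at z = 0.008). Origin: centre of its underside, z up. 
- round_rest: round dark wooden rest, lined with dark rubber, diameter 124 mm; the tape roll's place. Fixed to the bench, 8 mm thick (top face at z = 0.008). Origin: centre of its underside, z up. 
- spare_board: plain light plywood square, 125 x 125 mm, unlined, empty at the start; free for setting something down on the way. Fixed to the bench, 8 mm thick (top face at z = 0.008). Origin: centre of its underside, z up. 
- tape_measure: yellow pocket tape measure lying flat on the bench behind the rests, 75 x 101 x 37 mm. Origin: centre of its underside. To be left alone.
- oak_offcut: brown oak offcut lying on the bench behind the rests, 60 (own x) x 140 (own y) x 30 mm. Origin: centre of its underside. To be left alone.
- spanner: steel spanner lying on the bench in front of the rests, 23 (own x) x 143 (own y) x 9 mm. Origin: centre of its underside. To be left alone.

How it is judged:
By the outcome, as a careful person would: the job done as asked, in the order asked, and still so for the second after the job is handed in, with the robot touching nothing.
It also fails if it takes over 96 s, if anything falls off the work surface, if the arm or the gripper's body presses on something with over 40 N, if the wrist force passes 120 N, or if a joint passes its speed limit or range.

## Working session

There is one attempt and no reset: what is moved stays moved. The work goes in short steps, Python scripts to look and compute and a shell command to move; the robot and the scene stay as the last step left them, time stands still between calls to the robot, and variables do not carry over. Pictures are saved under pics/ and viewed, at most 14 in all, crops included, and the job is handed in when it is done.

```bash
ls; mkdir -p pics
python3 - <<'E'
from bench import r
import cv2,numpy as np
print(r.get_obs())
for n in("top","side"):
    im,d=r.grab_frame(n); cv2.imwrite(f"pics/{n}0.png",im); np.save(f"pics/{n}0.npy",d); print(n,r.camera_info(n))
E
```

```text
bench.py
drive.py
pics
{'clock': 0.0, 'joints': array([-1.42310815,  0.47782217,  0.02234271,  1.5564713 , -0.01150878,
        1.10930425, -0.08306493]), 'qvel': array([ 0.00172715,  0.00019399,  0.00016965, -0.00059192,  0.00226484,
        0.00103941, -0.00166743]), 'tau': array([-4.50796433e-04, -5.96455586e+01,  1.60763439e+00, -2.81189060e+01,
        1.24753907e-02,  9.52688337e-03,  3.06580012e-05]), 'tcp_pos': array([0.17066704, 0.65258173, 0.30290248]), 'orientation': array([-4.00605278e-01, -3.11583814e+00,  2.94345438e-03]), 'contact_force': array([-1.14433391, -0.24316966, -0.57458395]), 'moment': array([ 0.04878611, -0.00777358, -0.04668506]), 'gripper_force': 0.0, 'grip_width': 0.08528465763161515}
top {'camera_matrix': array([[469.08770006,   0.        , 327.54166588],
       [  0.        , 469.08770006, 192.98118228],
       [  0.        ,   0.        ,   1.        ]]), 'k1': -0.025355628936604528, 'R': array([[ 0.29907379, -0.9541749 ,  0.01025364],
       [-0.89347072, -0.28378758, -0.34810155],
       [ 0.33505962,  0.09494672, -0.93740075]]), 't': array([-0.15693011,  0.51603076,  1.16953127])}
side {'camera_matrix': array([[484.97253409,   0.        , 326.57304345],
       [  0.        , 484.97253409, 200.82013791],
       [  0.        ,   0.        ,   1.        ]]), 'k1': -0.12971712726900747, 'R': array([[ 0.99909113,  0.04116699,  0.01105389],
       [ 0.02594443, -0.38154935, -0.9239843 ],
       [-0.03382005,  0.9234313 , -0.38227062]]), 't': array([-0.56125856,  0.03280136,  1.30833157])}
```

View pics/top0.png

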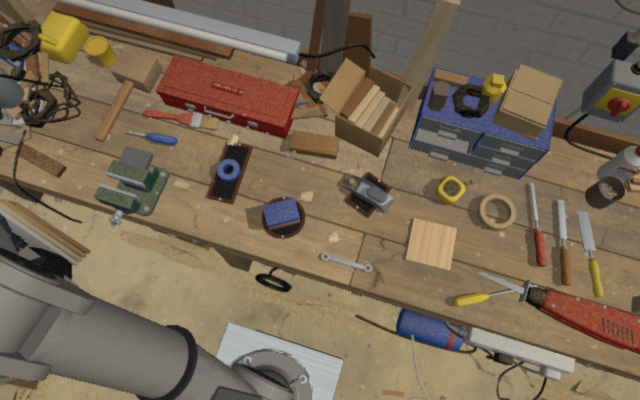

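View pics/side0.png

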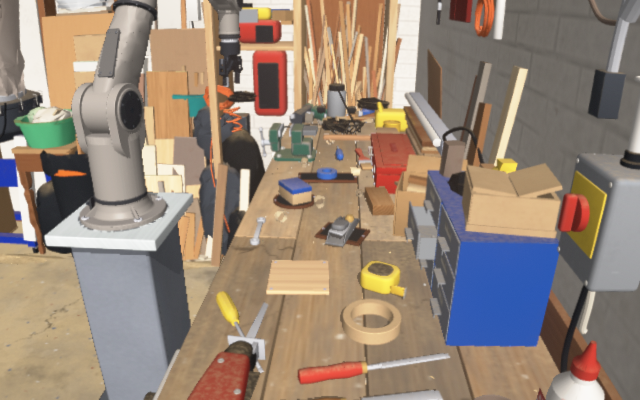

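The top view shows the long rest with the tape roll at (228,170), the round rest with the box at (284,215), the oblong rest with the plane at (367,192) and the spare board at (431,243). Next I'll build a height map and a rectified view.

```bash
cat > h.py <<'E'
import numpy as np,cv2
from bench import r
def cam(n):
    c=r.camera_info(n); return c["camera_matrix"],np.array([c["k1"],0,0,0,0.]),c["R"],c["t"]
def cloud(n,d):
    K,D,R,t=cam(n); v,u=np.mgrid[:400,:640]
    p=cv2.undistortPoints(np.stack([u,v],-1).reshape(-1,1,2).astype(float),K,D).reshape(400,640,2)
    X=np.dstack([p*d[...,None],d])
    return (X-t)@R
def ortho(n,im,z,x0,x1,y0,y1,s=0.001):
    # rows: x decreasing downward, cols: y decreasing rightward
    K,D,R,t=cam(n); xs=np.arange(x1,x0,-s); ys=np.arange(y1,y0,-s)
    X,Y=np.meshgrid(xs,ys,indexing='ij'); P=np.stack([X,Y,np.full_like(X,z)],-1).reshape(-1,3)
    p,_=cv2.projectPoints(P,cv2.Rodrigues(R)[0],t,K,D); m=p.reshape(*X.shape,2).astype(np.float32)
    return cv2.remap(im,m[...,0],m[...,1],cv2.INTER_CUBIC)
E
python3 - <<'E'
from h import *
im=cv2.imread("pics/top0.png"); d=np.load("pics/top0.npy"); C=cloud("top",d)
for n,(u,v) in dict(tape=(229,160),longe=(220,188),box=(284,211),plane=(367,192),spare=(431,243),bench=(330,220),spanner=(346,263),oak=(314,145),tm=(452,188)).items(): print(n,C[v,u].round(3))
E
```

```text
tape [0.573 0.316 0.029]
longe [0.491 0.317 0.005]
box [0.467 0.108 0.054]
plane [ 0.594 -0.094  0.042]
spare [ 0.514 -0.304  0.013]
bench [ 0.498 -0.016 -0.004]
spanner [ 0.391 -0.095  0.006]
oak [0.695 0.096 0.028]
tm [ 0.681 -0.322  0.037]
```

Run:
```python
from h import *
im=cv2.imread("pics/top0.png")
o=ortho("top",im,0.008,.35,.75,-.4,.4)
for i,x in enumerate(np.arange(.75,.35,-.05)): cv2.line(o,(0,i*50),(6,i*50),(0,0,255),1); cv2.putText(o,f"{x:.2f}",(8,i*50+4),0,.3,(0,0,255))
for i,y in enumerate(np.arange(.4,-.4,-.05)): cv2.line(o,(i*50,0),(i*50,6),(0,0,255),1); cv2.putText(o,f"{y:.2f}",(i*50-8,16),0,.3,(0,0,255))
cv2.imwrite("pics/o0.png",o)
```

```text
(no output)
```

View pics/o0.png

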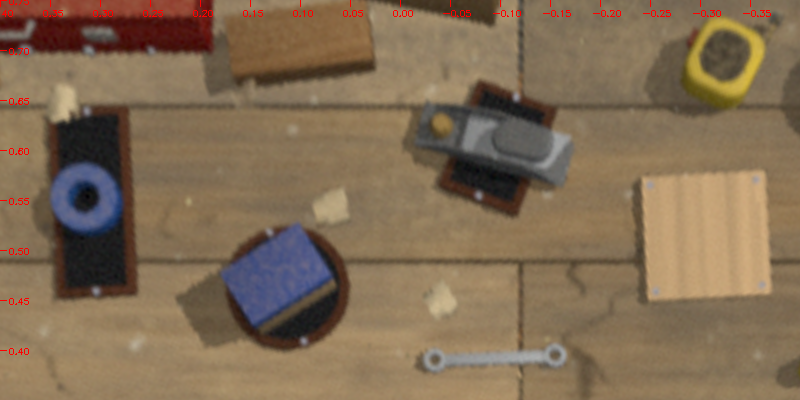

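```bash
cat >> h.py <<'E'
def fit(n,im,z,mask,box):
    x0,x1,y0,y1=box; s=.0005; o=ortho(n,im,z,*box,s=s); m=mask(cv2.cvtColor(o,cv2.COLOR_BGR2HSV)).astype(np.uint8)
    m=cv2.morphologyEx(m,cv2.MORPH_OPEN,np.ones((7,7)))
    cs,_=cv2.findContours(m,0,2); c=max(cs,key=cv2.contourArea)
    P=np.array([[x1-p[0][1]*s,y1-p[0][0]*s] for p in c],np.float32)
    (cx,cy),(w,h),a=cv2.minAreaRect(P)
    if w>h: w,h,a=h,w,a-90       # long axis direction angle from world x
    return o,m,np.round([cx,cy,w,h,(a+90)%180],4)
blue=lambda h:(h[...,0]>100)&(h[...,0]<130)&(h[...,1]>90)&(h[...,2]>60)
E
python3 - <<'E'
from h import *
im=cv2.imread("pics/top0.png"); d=np.load("pics/top0.npy"); C=cloud("top",d)
_,_,f=fit("top",im,.027,blue,(.48,.62,.24,.38));print("tape",f)
_,_,f=fit("top",im,.054,blue,(.37,.54,.03,.2));print("box",f)
notwood=lambda h:(h[...,2]<75)
_,m1,f=fit("top",im,.008,notwood,(.44,.66,.22,.38));print("long",f)
_,m2,f=fit("top",im,.008,lambda h:(h[...,0]>8)&(h[...,0]<40)&(h[...,1]>50)&(h[...,2]>135),(.43,.6,-.4,-.2));print("spare",f)
# plane: cloud
def cl(lo,hi,x0,x1,y0,y1):
    k=(C[...,2]>lo)&(C[...,2]<hi)&(C[...,0]>x0)&(C[...,0]<x1)&(C[...,1]>y0)&(C[...,1]<y1)
    P=C[k][:,:2].astype(np.float32); (cx,cy),(w,h),a=cv2.minAreaRect(P)
    if w>h: w,h,a=h,w,a-90
    return len(P),np.round([cx,cy,w,h,(a+90)%180],4)
print("plane",cl(.022,.06,.52,.7,-.2,.02)); print("box",cl(.044,.07,.38,.55,.03,.2)); print("tape",cl(.018,.04,.48,.62,.24,.38))
print("oak z",C[145,314],"toolbox",C[95,230],"vise",C[185,140])
tot=[]
for (a,b) in [((512,92),(482,200))]: pass
oo=[ortho("top",im,z,*b,s=.0005) for z,b in [(.030,(.50,.70,-.2,.0)),(.008,(.50,.70,-.2,.0))]]
cv2.imwrite("pics/p1.png",np.hstack(oo))
E
```

```text
tape [0.5459 0.3034 0.0606 0.0716 8.9726]
box [4.628000e-01 1.152000e-01 6.420000e-02 9.290000e-02 1.227047e+02]
long [0.4964 0.3069 0.0735 0.0813 7.2445]
spare [ 0.5247 -0.2998  0.1505  0.1995 90.    ]
plane (581, array([ 6.04200e-01, -9.69000e-02,  4.73000e-02,  1.37100e-01,
        7.38163e+01]))
box (736, array([4.646000e-01, 1.169000e-01, 6.290000e-02, 9.130000e-02,
       1.233209e+02]))
tape (312, array([5.616000e-01, 3.059000e-01, 6.430000e-02, 1.056000e-01,
       1.676893e+02]))
oak z [0.69511489 0.09563895 0.02757773] toolbox [0.748067   0.37112759 0.08636008] vise [0.40321796 0.48766448 0.11110148]
```

View pics/p1.png

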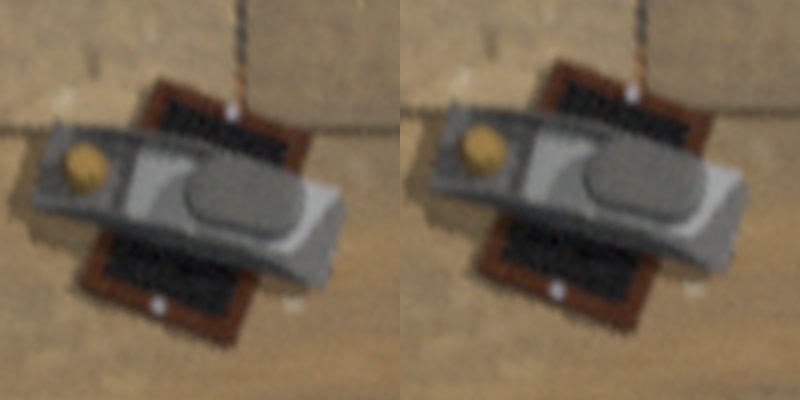

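```bash
cat >> h.py <<'E'
from scipy.spatial.transform import Rotation as Ro
def go(x,y,z,ang=None):
    "tool-frame shift and yaw needed; ang = wanted direction (deg) of tool y, mod 180"
    o=r.get_obs(); R=Ro.from_rotvec(o["orientation"]); p=o["tcp_pos"]
    d=R.inv().apply(np.array([x,y,z])-p); ty=R.apply([0,1,0]); a=np.degrees(np.arctan2(ty[1],ty[0]))
    print("t %.2f tcp %s toolY %.1f tilt %s | shift %s"%(o["clock"],p.round(4),a,R.apply([0,0,1])[:2].round(3),d.round(4)),end=" ")
    if ang is not None: print("rz %.3f"%np.radians(-((ang-a+90)%180-90)),end=" ")
    print("rows %.1f"%(np.linalg.norm(d)/.05),"F",o["contact_force"].round(1),"w %.4f g %.0f"%(o["grip_width"],o["gripper_force"]))
E
python3 drive.py '-0.044 -0.023 0 0 0 0;-0.088 -0.046 0 0 0 0;-0.132 -0.069 0 0 0 0;-0.176 -0.092 0 0 0 0;-0.22 -0.115 0 0 0 0' 0.085
python3 drive.py '-0.044 -0.023 0 0 0 0;-0.088 -0.046 0 0 0 0;-0.132 -0.069 0 0 0 0;-0.176 -0.092 0 0 0 0;-0.22 -0.115 0 0 0 0'
python3 -c "from h import *;go(.5485,.31,.16)"
```

```text
clock: 0.6
tcp_pos: [0.3556, 0.4844, 0.3036]
orientation: [-0.4, -3.116, 0.001]
contact_force: [0.6, 0.4, 0.2]
grip_width: 0.0848
gripper_force: 0.0
clock: 1.1
tcp_pos: [0.5393, 0.3175, 0.3036]
orientation: [-0.4, -3.116, 0.0]
contact_force: [-0.0, 1.2, -0.3]
grip_width: 0.0854
gripper_force: 0.0
t 1.10 tcp [0.5393 0.3175 0.3036] toolY 75.4 tilt [-0. -0.] | shift [-0.0109 -0.0049  0.1436] rows 2.9 F [-0.   1.2 -0.3] w 0.0854 g 0
```

```bash
python3 drive.py '-0.011 -0.005 0.045 0 0 0;-0.011 -0.005 0.09 0 0 0;-0.011 -0.005 0.135 0 0 0;-0.011 -0.005 0.18 0 0 0;-0.011 -0.005 0.2 0 0 0'
python3 - <<'E'
from h import *
go(.5485,.31,.09)
im,d=r.grab_frame("side"); C=cloud("side",d)
k=(abs(C[...,0]-.5485)<.09)&(abs(C[...,1]-.31)<.09)&(C[...,2]>.0)
v,u=np.where(k); print(u.min(),u.max(),v.min(),v.max())
im2=im[120:200,280:380]; o=cv2.resize(im2,None,fx=4,fy=4,interpolation=2); 
t,_=r.grab_frame("top"); o2=cv2.resize(t[110:220,180:290],(440,440),interpolation=2)
cv2.imwrite("pics/s1.png",np.hstack([np.pad(o,((0,120),(0,0),(0,0)))[:440],o2][::1])[:, :800])
K=k&(C[...,2]>.03); P=C[K]
for lo in (.03,.05,.07,.1): q=P[(P[:,2]>lo)&(P[:,2]<lo+.02)]; print(lo,len(q),q.min(0).round(3) if len(q) else 0,q.max(0).round(3) if len(q) else 0)
E
```

```text
clock: 1.6
tcp_pos: [0.5452, 0.3102, 0.0992]
orientation: [-0.4, -3.111, 0.007]
contact_force: [-0.9, 0.0, 0.9]
grip_width: 0.0851
gripper_force: 0.0
t 1.60 tcp [0.5452 0.3102 0.0992] toolY 75.4 tilt [-0.006 -0.004] | shift [-0.0033  0.0007  0.0092] rows 0.2 F [-0.9  0.   0.9] w 0.0851 g 0
295 354 0 189
0.03 67 [0.518 0.257 0.03 ] [0.637 0.36  0.05 ]
0.05 87 [0.523 0.251 0.05 ] [0.568 0.361 0.07 ]
0.07 72 [0.523 0.241 0.071] [0.57  0.36  0.089]
0.1 104 [0.518 0.231 0.1  ] [0.573 0.369 0.119]
```

View pics/s1.png

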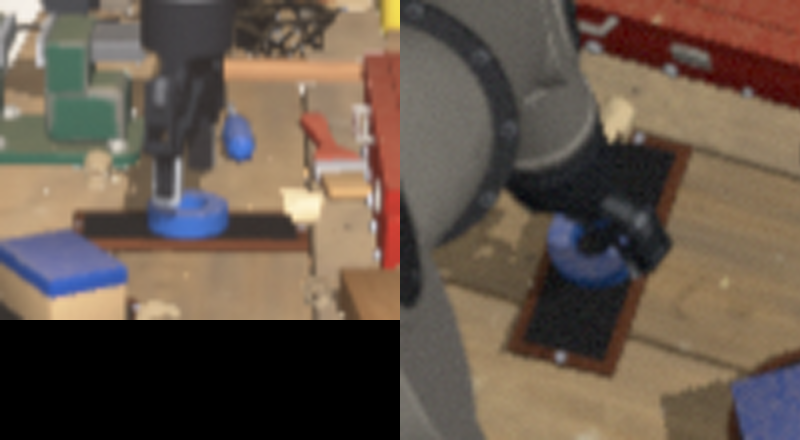

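Side view: open fingertips at (168,205) hang just above the tape roll at (188,215), with tip z about 0.04. That puts the tips about 60 mm ahead of the TCP when open.

```bash
python3 drive.py '0 0 0.01 0 0 0;0 0 0.02 0 0 0;0 0 0.027 0 0 0;0 0 0.027 0 0 0'; python3 -c "from h import *;go(.5485,.31,.076)"
```

```text
clock: 2.1
tcp_pos: [0.5473, 0.3115, 0.0765]
orientation: [-0.4, -3.115, 0.001]
contact_force: [0.5, 0.1, 0.8]
grip_width: 0.0846
gripper_force: 0.0
t 2.10 tcp [0.5473 0.3115 0.0765] toolY 75.4 tilt [-0.001 -0.   ] | shift [-0.0015 -0.0012  0.0005] rows 0.0 F [0.5 0.1 0.8] w 0.0846 g 0
```

```bash
python3 drive.py '0 0 0 0 0 0;0 0 0 0 0 0;0 0 0 0 0 0;0 0 0 0 0 0;0 0 0 0 0 0' 0.055 30;python3 drive.py '0 0 0 0 0 0;0 0 0 0 0 0'; python3 drive.py '0 0 -0.04 0 0 0;0 0 -0.08 0 0 0;0 0 -0.08 0 0 0'; python3 -c "from h import *;go(.525,-.305,.16)"
```

```text
clock: 2.6
tcp_pos: [0.548, 0.3117, 0.0778]
orientation: [0.401, 3.115, 0.001]
contact_force: [-1.7, -1.4, 5.6]
grip_width: 0.0645
gripper_force: 33.6
clock: 2.8
tcp_pos: [0.548, 0.3117, 0.0778]
orientation: [0.401, 3.115, 0.001]
contact_force: [-1.9, -1.9, 6.2]
grip_width: 0.0642
gripper_force: 33.6
clock: 3.1
tcp_pos: [0.5507, 0.3131, 0.1626]
orientation: [0.401, 3.108, 0.01]
contact_force: [0.2, 0.6, 0.0]
grip_width: 0.0642
gripper_force: 34.1
t 3.10 tcp [0.5507 0.3131 0.1626] toolY 75.3 tilt [0.008 0.006] | shift [-0.1318 -0.6045 -0.0012] rows 12.4 F [0.2 0.6 0. ] w 0.0642 g 34
```

```bash
python3 drive.py '-0.0095 -0.0468 0 0 0 0;-0.019 -0.0936 0 0 0 0;-0.0285 -0.14 0 0 0 0;-0.038 -0.187 0 0 0 0;-0.047 -0.234 0 0 0 0'; python3 drive.py '-0.0095 -0.0468 0 0 0 0;-0.019 -0.0936 0 0 0 0;-0.0285 -0.14 0 0 0 0;-0.038 -0.187 0 0 0 0;-0.047 -0.234 0 0 0 0';python3 drive.py '-0.0095 -0.0468 0 0 0 0;-0.019 -0.0936 0 0 0 0;-0.029 -0.14 0 0 0 0;-0.029 -0.14 0 0 0 0';  python3 -c "from h import *;go(.515,-.306,.0785)"
```

```text
clock: 3.6
tcp_pos: [0.5335, 0.0715, 0.1567]
orientation: [0.4, 3.116, 0.0]
contact_force: [0.6, -0.6, -0.9]
grip_width: 0.0643
gripper_force: 34.1
clock: 4.1
tcp_pos: [0.5198, -0.1668, 0.1567]
orientation: [0.4, 3.116, 0.0]
contact_force: [1.4, -0.2, -0.7]
grip_width: 0.0643
gripper_force: 34.1
clock: 4.5
tcp_pos: [0.5103, -0.3165, 0.1572]
orientation: [0.417, 3.113, -0.009]
contact_force: [0.1, 0.1, -0.7]
grip_width: 0.0643
gripper_force: 34.1
t 4.50 tcp [ 0.5103 -0.3165  0.1572] toolY 74.7 tilt [ 0.    -0.006] | shift [-0.0017  0.0118  0.0786] rows 1.6 F [ 0.1  0.1 -0.7] w 0.0643 g 34
```

```bash
python3 drive.py '0 0.005 0.04 0 0 0;0 0.006 0.07 0 0 0;0 0.006 0.077 0 0 0;0 0.006 0.077 0 0 0'; python3 drive.py '0 0 0 0 0 0;0 0 0 0 0 0;0 0 0 0 0 0;0 0 0 0 0 0' 0.085; python3 drive.py '0 0 -0.03 0 0 0;0 0 -0.07 0 0 0;0 0 -0.11 0 0 0;0 0 -0.12 0 0 0;0 0 -0.12 0 0 0';  python3 -c "from h import *;go(.6,-.095,.2,-15)"
```

```text
clock: 4.9
tcp_pos: [0.5137, -0.3013, 0.0792]
orientation: [-0.4, -3.114, -0.002]
contact_force: [0.0, -0.3, -0.5]
grip_width: 0.0643
gripper_force: 34.0
clock: 5.3
tcp_pos: [0.5145, -0.302, 0.0803]
orientation: [0.401, 3.115, -0.0]
contact_force: [-0.1, 0.0, 0.2]
grip_width: 0.0847
gripper_force: 0.0
clock: 5.8
tcp_pos: [0.5153, -0.3025, 0.202]
orientation: [0.4, 3.112, -0.002]
contact_force: [-0.1, -0.5, -0.3]
grip_width: 0.0847
gripper_force: 0.0
t 5.80 tcp [ 0.5153 -0.3025  0.202 ] toolY 75.3 tilt [ 0.004 -0.002] | shift [-0.0294  0.2222  0.002 ] rz -1.565 rows 4.5 F [-0.1 -0.5 -0.3] w 0.0847 g 0
```

```bash
python3 drive.py '-0.006 0.045 0 0 0 0.15;-0.012 0.09 0 0 0 0.3;-0.018 0.135 0 0 0 0.45;-0.024 0.18 0 0 0 0.6;-0.029 0.222 0 0 0 0.75'; python3 drive.py '0 0 0 0 0 0.15;0 0 0 0 0 0.3;0 0 0 0 0 0.45;0 0 0 0 0 0.6;0 0 0 0 0 0.75'; python3 drive.py '0 0 0 0 0 0.076;0 0 0 0 0 0.076;0 0 0 0 0 0.076'
python3 - <<'E'
from h import *
go(.6,-.095,.09,-15); print(r.get_obs()["joints"].round(2))
im,d=r.grab_frame("top");o=cv2.resize(im[120:300,300:500],None,fx=4,fy=4,interpolation=2)[:600]; cv2.imwrite("pics/a2.png",o)
E
```

```text
clock: 6.3
tcp_pos: [0.5982, -0.0922, 0.1979]
orientation: [-1.521, -2.746, 0.002]
contact_force: [0.2, 0.1, -0.0]
grip_width: 0.0848
gripper_force: 0.0
clock: 6.8
tcp_pos: [0.5976, -0.0943, 0.1979]
orientation: [-2.422, -1.998, 0.004]
contact_force: [0.2, 0.0, 0.1]
grip_width: 0.0855
gripper_force: 0.0
clock: 7.1
tcp_pos: [0.5979, -0.0943, 0.1986]
orientation: [-2.489, -1.916, 0.003]
contact_force: [0.2, 0.2, -0.4]
grip_width: 0.0846
gripper_force: 0.0
t 7.10 tcp [ 0.5979 -0.0943  0.1986] toolY -14.8 tilt [-0.002 -0.   ] | shift [-0.      0.0024  0.1086] rz 0.003 rows 2.2 F [ 0.2  0.2 -0.4] w 0.0846 g 0
[-0.37  0.54  0.58  1.85 -0.38  0.86  0.13]
```

View pics/a2.png

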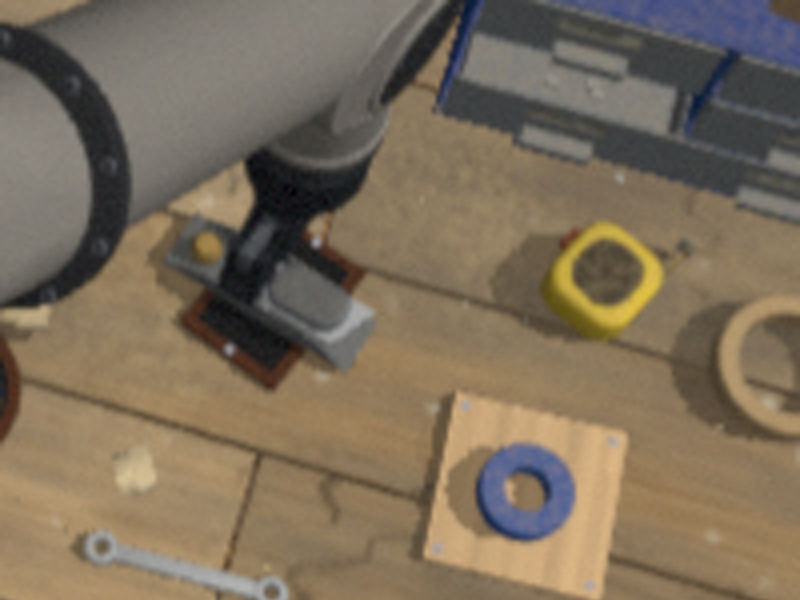

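Tape roll sits flat on the spare board at (525,490). The gripper is lined up across the plane at (270,270).

```bash
python3 drive.py '0 0.002 0.045 0 0 0;0 0.002 0.085 0 0 0;0 0.002 0.107 0 0 0;0 0.002 0.115 0 0 0;0 0.002 0.115 0 0 0'; python3 drive.py '0 0 0 0 0 0;0 0 0 0 0 0;0 0 0 0 0 0;0 0 0 0 0 0;0 0 0 0 0 0' 0.03 70;python3 drive.py '0 0 0 0 0 0;0 0 0 0 0 0;0 0 0 0 0 0'; python3 -c "from h import *;go(.6,-.095,.16,-15)"
```

```text
clock: 7.65
tcp_pos: [0.5999, -0.0952, 0.084]
orientation: [-2.49, -1.913, 0.002]
contact_force: [0.6, -0.8, 0.6]
grip_width: 0.0852
gripper_force: 0.0
clock: 8.15
tcp_pos: [0.6027, -0.0955, 0.0872]
orientation: [2.489, 1.911, 0.006]
contact_force: [1.6, -0.3, 6.2]
grip_width: 0.0435
gripper_force: 73.3
clock: 8.45
tcp_pos: [0.6028, -0.0955, 0.0872]
orientation: [2.489, 1.911, 0.006]
contact_force: [2.0, 0.6, 7.3]
grip_width: 0.0437
gripper_force: 73.3
t 8.45 tcp [ 0.6028 -0.0955  0.0872] toolY -15.0 tilt [ 0.006 -0.001] | shift [-0.0002 -0.0024 -0.0728] rz 0.001 rows 1.5 F [2.  0.6 7.3] w 0.0437 g 73
```

```bash
python3 drive.py '0 0 -0.02 0 0 0;0 0 -0.06 0 0 0;0 0 -0.1 0 0 0;0 0 -0.11 0 0 0;0 0 -0.11 0 0 0'
python3 - <<'E'
from h import *
go(.548,.308,.19,-87.1)
im,d=r.grab_frame("top"); cv2.imwrite("pics/top2.png",im)
o=ortho("top",im,.12,.48,.72,-.22,.04,s=.0005); cv2.imwrite("pics/a3.png",o)
E
```

```text
clock: 8.95
tcp_pos: [0.6007, -0.0948, 0.1958]
orientation: [2.49, 1.913, 0.003]
contact_force: [-0.3, 0.8, -8.9]
grip_width: 0.0436
gripper_force: 75.0
t 8.95 tcp [ 0.6007 -0.0948  0.1958] toolY -14.9 tilt [0.002 0.001] | shift [ 0.3756 -0.1547  0.0059] rz 1.260 rows 8.1 F [-0.3  0.8 -8.9] w 0.0436 g 75
```

View pics/a3.png

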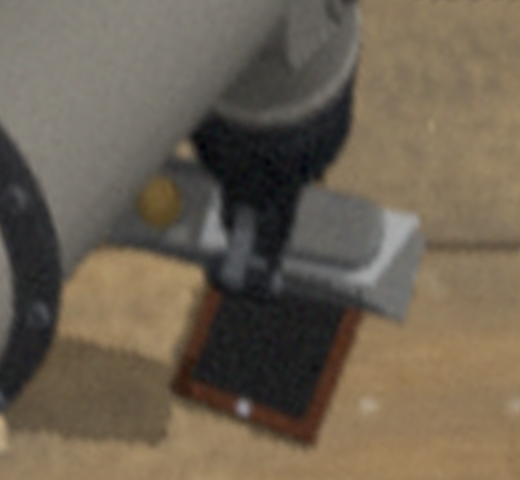

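```bash
python3 drive.py '0.044 -0.018 0 0 0 0.14;0.088 -0.036 0 0 0 0.28;0.132 -0.054 0 0 0 0.42;0.176 -0.072 0 0 0 0.56;0.22 -0.09 0 0 0 0.7;'; python3 -c "from h import *;go(.547,.308,.195,-87.1)"
```

```text
clock: 9.5
tcp_pos: [0.5681, 0.1425, 0.1921]
orientation: [2.999, 0.934, -0.007]
contact_force: [1.6, 0.4, -7.2]
grip_width: 0.0434
gripper_force: 74.9
t 9.50 tcp [0.5681 0.1425 0.1921] toolY -55.4 tilt [-0.004 -0.002] | shift [ 0.0766 -0.1482 -0.0031] rz 0.554 rows 3.3 F [ 1.6  0.4 -7.2] w 0.0434 g 75
```

```bash
python3 drive.py '0.019 -0.037 0 0 0 0.14;0.038 -0.074 0 0 0 0.28;0.057 -0.111 0 0 0 0.42;0.0766 -0.148 0 0 0 0.56;0.0766 -0.148 0 0 0 0.56'; python3 drive.py '0 0 0 0 0 0;0 0 0 0 0 0'; python3 -c "from h import *;go(.547,.308,.0875,-87.1)"
```

```text
clock: 10.0
tcp_pos: [0.5444, 0.3153, 0.1906]
orientation: [-3.139, -0.092, 0.009]
contact_force: [-0.7, 0.5, -9.1]
grip_width: 0.0434
gripper_force: 75.1
clock: 10.2
tcp_pos: [0.5475, 0.3045, 0.1929]
orientation: [3.138, 0.078, -0.004]
contact_force: [-0.6, -0.3, -8.0]
grip_width: 0.0433
gripper_force: 75.1
t 10.20 tcp [0.5475 0.3045 0.1929] toolY -87.2 tilt [-0.002 -0.003] | shift [-0.     -0.0038  0.1054] rz -0.001 rows 2.1 F [-0.6 -0.3 -8. ] w 0.0433 g 75
```

```bash
python3 drive.py '0 -0.004 0.04 0 0 0;0 -0.004 0.08 0 0 0;0 -0.004 0.098 0 0 0;0 -0.004 0.102 0 0 0;0 -0.004 0.102 0 0 0'; python3 drive.py '0 0 0 0 0 0;0 0 0 0 0 0'
python3 - <<'E'
from h import *
go(.547,.308,.0875,-87.1)
im,d=r.grab_frame("top")
o=ortho("top",im,.014,.43,.67,.18,.44,s=.0005); cv2.imwrite("pics/a4.png",o)
E
```

```text
clock: 10.7
tcp_pos: [0.5489, 0.3089, 0.0933]
orientation: [3.14, 0.076, 0.001]
contact_force: [1.2, -0.0, -7.1]
grip_width: 0.0433
gripper_force: 75.2
clock: 10.9
tcp_pos: [0.5493, 0.3102, 0.0947]
orientation: [-3.139, -0.078, -0.004]
contact_force: [0.3, -0.2, -8.1]
grip_width: 0.0435
gripper_force: 75.2
t 10.90 tcp [0.5493 0.3102 0.0947] toolY -87.2 tilt [0.003 0.002] | shift [-0.0024  0.0021  0.0072] rz -0.001 rows 0.2 F [ 0.3 -0.2 -8.1] w 0.0435 g 75
```

View pics/a4.png

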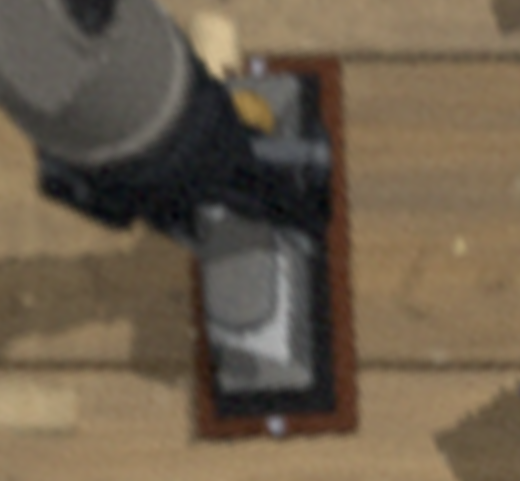

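```bash
python3 drive.py '-0.0025 0.001 0.003 0 0 0;-0.0025 0.001 0.006 0 0 0;-0.0025 0.001 0.006 0 0 0'; python3 drive.py '0 0 0.0015 0 0 0;0 0 0.0015 0 0 0'; python3 -c "from h import *;go(.547,.308,.0875,-87.1)"
```

```text
clock: 11.25
tcp_pos: [0.5455, 0.3089, 0.0874]
orientation: [-3.14, -0.078, 0.001]
contact_force: [-3.0, -0.3, -0.0]
grip_width: 0.0432
gripper_force: 76.3
clock: 11.45
tcp_pos: [0.5455, 0.3088, 0.0873]
orientation: [-3.139, -0.078, 0.002]
contact_force: [-9.6, -1.1, 14.5]
grip_width: 0.0433
gripper_force: 77.9
t 11.45 tcp [0.5455 0.3088 0.0873] toolY -87.1 tilt [-0.001  0.001] | shift [ 0.0014  0.0009 -0.0002] rz -0.001 rows 0.0 F [-9.6 -1.1 14.5] w 0.0433 g 78
```

```bash
python3 drive.py '0 0 0 0 0 0;0 0 0 0 0 0;0 0 0 0 0 0;0 0 0 0 0 0;0 0 0 0 0 0' 0.085; python3 drive.py '0 0 -0.03 0 0 0;0 0 -0.07 0 0 0;0 0 -0.11 0 0 0;0 0 -0.12 0 0 0';  python3 -c "from h import *;go(.464,.1165,.2,33)"
```

```text
clock: 11.95
tcp_pos: [0.5459, 0.3088, 0.0854]
orientation: [3.141, 0.078, 0.0]
contact_force: [-0.2, -0.8, 0.8]
grip_width: 0.0854
gripper_force: 0.0
clock: 12.35
tcp_pos: [0.5478, 0.3089, 0.2097]
orientation: [-3.138, -0.077, -0.009]
contact_force: [0.0, -0.4, 0.3]
grip_width: 0.0852
gripper_force: 0.0
t 12.35 tcp [0.5478 0.3089 0.2097] toolY -87.2 tilt [0.006 0.003] | shift [-0.0932  0.1881  0.0086] rz 1.044 rows 4.2 F [ 0.  -0.4  0.3] w 0.0852 g 0
```

```bash
python3 drive.py '-0.0186 0.0376 0 0 0 -0.15;-0.0373 0.0752 0 0 0 -0.3;-0.056 0.113 0 0 0 -0.45;-0.0746 0.15 0 0 0 -0.6;-0.0932 0.188 0 0 0 -0.75'; python3 drive.py '0 0 0 0 0 -0.15;0 0 0 0 0 -0.3;0 0 0 0 0 -0.45;0 0 0 0 0 -0.6;0 0 0 0 0 -0.75'; python3 drive.py '0 0 0 0 0 -0.15;0 0 0 0 0 -0.3;0 0 0 0 0 -0.45;0 0 0 0 0 -0.598;0 0 0 0 0 -0.598'
python3 - <<'E'
from h import *
go(.464,.1165,.095,33); print(r.get_obs()["joints"].round(2))
im,d=r.grab_frame("top")
o=ortho("top",im,.01,.38,.67,.04,.39,s=.0005); cv2.imwrite("pics/a5.png",o)
E
```

```text
clock: 12.85
tcp_pos: [0.4609, 0.1151, 0.205]
orientation: [2.89, 1.233, -0.0]
contact_force: [0.7, -1.2, -0.1]
grip_width: 0.0853
gripper_force: 0.0
clock: 13.35
tcp_pos: [0.4617, 0.1163, 0.205]
orientation: [-2.238, -2.205, 0.001]
contact_force: [0.2, -0.1, 0.6]
grip_width: 0.0847
gripper_force: 0.0
clock: 13.85
tcp_pos: [0.4617, 0.1162, 0.2051]
orientation: [-1.496, -2.762, 0.0]
contact_force: [-0.1, -0.1, -0.1]
grip_width: 0.0848
gripper_force: 0.0
t 13.85 tcp [0.4617 0.1162 0.2051] toolY 33.1 tilt [-0.001  0.   ] | shift [-0.0011  0.0021  0.1101] rz 0.002 rows 2.2 F [-0.1 -0.1 -0.1] w 0.0848 g 0
[-0.78  0.31  0.48  2.14 -0.21  0.74  0.41]
```

View pics/a5.png

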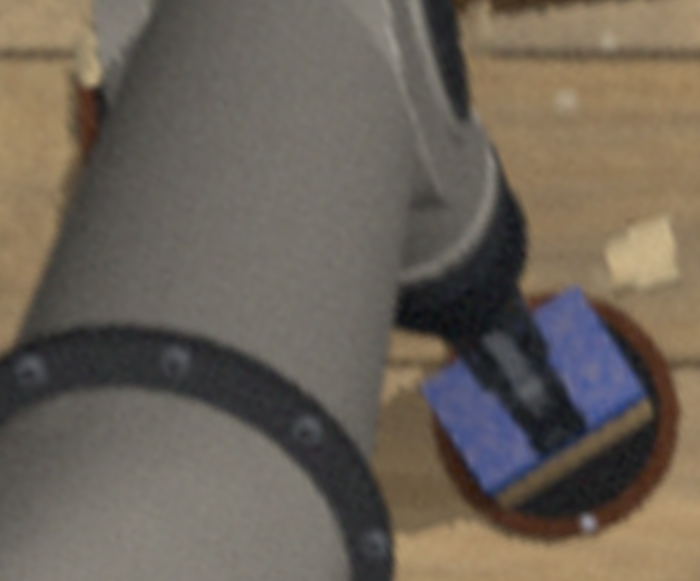

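The gripper straddles the box at (535,390) squarely; descending.

```bash
python3 drive.py '-0.001 0.002 0.04 0 0 0;-0.001 0.002 0.075 0 0 0;-0.001 0.002 0.1 0 0 0;-0.001 0.002 0.114 0 0 0;-0.001 0.002 0.114 0 0 0'; python3 drive.py '0 0 0 0 0 0;0 0 0 0 0 0;0 0 0 0 0 0;0 0 0 0 0 0;0 0 0 0 0 0' 0.045 60;python3 drive.py '0 0 0 0 0 0;0 0 0 0 0 0'; python3 -c "from h import *;go(.464,.1165,.2,33)"; python3 drive.py '0 0 -0.02 0 0 0;0 0 -0.06 0 0 0;0 0 -0.1 0 0 0;0 0 -0.11 0 0 0;0 0 -0.11 0 0 0'; python3 -c "from h import *;go(.6035,-.097,.2,69.2)"
```

```text
clock: 14.4
tcp_pos: [0.463, 0.1161, 0.0896]
orientation: [-1.501, -2.757, 0.006]
contact_force: [-1.2, 0.7, -0.4]
grip_width: 0.0849
gripper_force: 0.0
clock: 14.9
tcp_pos: [0.4648, 0.1168, 0.0924]
orientation: [1.498, 2.76, 0.003]
contact_force: [-0.3, 0.4, 8.2]
grip_width: 0.0605
gripper_force: 66.8
clock: 15.1
tcp_pos: [0.4648, 0.1168, 0.0924]
orientation: [1.498, 2.76, 0.003]
contact_force: [-0.6, -0.4, 6.4]
grip_width: 0.0602
gripper_force: 66.8
t 15.10 tcp [0.4648 0.1168 0.0924] toolY 33.0 tilt [0.002 0.001] | shift [ 0.0002 -0.0006 -0.1076] rz 0.000 rows 2.2 F [-0.6 -0.4  6.4] w 0.0602 g 67
clock: 15.6
tcp_pos: [0.4645, 0.1171, 0.2025]
orientation: [1.497, 2.761, 0.005]
contact_force: [0.2, -0.4, -6.0]
grip_width: 0.0599
gripper_force: 68.5
t 15.60 tcp [0.4645 0.1171 0.2025] toolY 33.1 tilt [0.003 0.002] | shift [-0.2553 -0.0004  0.0024] rz -0.630 rows 5.1 F [ 0.2 -0.4 -6. ] w 0.0599 g 69
```

```bash
python3 drive.py '-0.043 0 0 0 0 -0.12;-0.086 0 0 0 0 -0.24;-0.129 0 0 0 0 -0.36;-0.172 0 0 0 0 -0.48;-0.215 0 0 0 0 -0.6'; python3 drive.py '0 0 0 0 0 0;0 0 0 0 0 0'; python3 -c "from h import *;go(.6035,-.097,.12,69.2)"
```

```text
clock: 16.1
tcp_pos: [0.5808, -0.0646, 0.1984]
orientation: [-0.606, -3.078, 0.0]
contact_force: [0.1, 1.1, -5.2]
grip_width: 0.0602
gripper_force: 68.3
clock: 16.3
tcp_pos: [0.5802, -0.0649, 0.1987]
orientation: [-0.62, -3.075, 0.001]
contact_force: [-0.8, 1.0, -5.1]
grip_width: 0.0604
gripper_force: 68.2
t 16.30 tcp [ 0.5802 -0.0649  0.1987] toolY 67.2 tilt [-0.004  0.   ] | shift [-0.0342 -0.0204  0.0786] rz -0.035 rows 1.8 F [-0.8  1.  -5.1] w 0.0604 g 68
```

```bash
python3 drive.py '-0.034 -0.02 0 0 0 -0.03;-0.034 -0.02 0.04 0 0 -0.03;-0.034 -0.02 0.08 0 0 -0.03;-0.034 -0.02 0.094 0 0 -0.03;-0.034 -0.02 0.094 0 0 -0.03'; python3 drive.py '0 0 0 0 0 0;0 0 0 0 0 0'
python3 - <<'E'
from h import *
go(.6035,-.097,.0924,69.2)
im,d=r.grab_frame("top")
o=[ortho("top",im,z,.50,.70,-.2,.0,s=.0005) for z in (.009,.067)]; cv2.imwrite("pics/a6.png",np.hstack(o))
E
```

```text
clock: 16.8
tcp_pos: [0.6027, -0.0931, 0.1042]
orientation: [-0.565, -3.083, 0.0]
contact_force: [0.3, -0.7, -4.2]
grip_width: 0.0599
gripper_force: 68.0
clock: 17.0
tcp_pos: [0.6064, -0.0948, 0.1093]
orientation: [0.567, 3.087, 0.001]
contact_force: [0.5, -0.8, -5.6]
grip_width: 0.06
gripper_force: 68.1
t 17.00 tcp [ 0.6064 -0.0948  0.1093] toolY 69.2 tilt [ 0.003 -0.   ] | shift [ 0.002  -0.0031  0.0169] rz -0.000 rows 0.3 F [ 0.5 -0.8 -5.6] w 0.0600 g 68
```

View pics/a6.png

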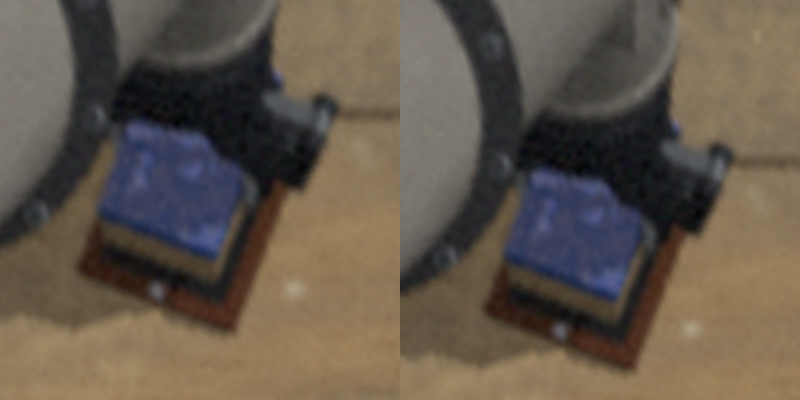

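```bash
python3 drive.py '0.001 -0.002 0.01 0 0 0;0.001 -0.002 0.015 0 0 0;0.001 -0.002 0.016 0 0 0;0.001 -0.002 0.016 0 0 0';python3 drive.py '0 0 0.001 0 0 0;0 0 0.001 0 0 0'; python3 -c "from h import *;go(.6035,-.097,.0924,69.2)"
```

```text
clock: 17.45
tcp_pos: [0.6034, -0.0969, 0.0925]
orientation: [-0.569, -3.089, -0.001]
contact_force: [-4.9, -0.5, 7.5]
grip_width: 0.06
gripper_force: 70.0
clock: 17.65
tcp_pos: [0.6034, -0.0968, 0.0925]
orientation: [-0.569, -3.089, -0.002]
contact_force: [-8.3, 1.4, 17.5]
grip_width: 0.0601
gripper_force: 71.1
t 17.65 tcp [ 0.6034 -0.0968  0.0925] toolY 69.1 tilt [-0.     0.001] | shift [-0.0001 -0.0001  0.0001] rz -0.001 rows 0.0 F [-8.3  1.4 17.5] w 0.0601 g 71
```

```bash
python3 drive.py '0 0 0 0 0 0;0 0 0 0 0 0;0 0 0 0 0 0;0 0 0 0 0 0' 0.085; python3 drive.py '0 0 -0.03 0 0 0;0 0 -0.07 0 0 0;0 0 -0.1 0 0 0;0 0 -0.1 0 0 0';  python3 - <<'E'
from h import *
im,_=r.grab_frame("top"); _,_,f=fit("top",im,.027,blue,(.44,.6,-.38,-.23));print("tape",f)
go(.5145,-.302,.19)
E
```

```text
clock: 18.05
tcp_pos: [0.6037, -0.0966, 0.0903]
orientation: [0.568, 3.09, -0.0]
contact_force: [-0.0, -0.1, 0.2]
grip_width: 0.085
gripper_force: 0.0
clock: 18.45
tcp_pos: [0.6061, -0.0972, 0.1948]
orientation: [0.568, 3.082, 0.002]
contact_force: [0.8, 0.0, 0.1]
grip_width: 0.085
gripper_force: 0.0
tape [ 5.27200e-01 -3.08400e-01  2.84000e-02  5.98000e-02  6.80852e+01]
t 18.50 tcp [ 0.6049 -0.0968  0.1925] toolY 69.2 tilt [ 0.005 -0.   ] | shift [ 0.0114 -0.2239  0.0021] rows 4.5 F [-0.7  0.3 -1.4] w 0.0850 g 0
```

```bash
python3 drive.py '0.0022 -0.0448 0 0 0 0;0.0044 -0.0896 0 0 0 0;0.0066 -0.134 0 0 0 0;0.009 -0.179 0 0 0 0;0.011 -0.224 0 0 0 0'; python3 drive.py '0 0 0 0 0 0;0 0 0.04 0 0 0;0 0 0.075 0 0 0;0 0 0.075 0 0 0'
python3 - <<'E'
from h import *
go(.5145,-.302,.0765)
im,_=r.grab_frame("top"); cv2.imwrite("pics/a7.png",np.hstack([cv2.resize(im[190:300,380:480],(400,440),interpolation=2),cv2.resize(im[140:250,310:410],(400,440),interpolation=2)]))
E
```

```text
clock: 19.0
tcp_pos: [0.5121, -0.303, 0.189]
orientation: [-0.567, -3.088, -0.001]
contact_force: [1.1, -0.9, -0.5]
grip_width: 0.0849
gripper_force: 0.0
clock: 19.4
tcp_pos: [0.5105, -0.2996, 0.1102]
orientation: [-0.566, -3.08, -0.004]
contact_force: [-1.1, 0.0, -0.5]
grip_width: 0.085
gripper_force: 0.0
t 19.40 tcp [ 0.5105 -0.2996  0.1102] toolY 69.2 tilt [-0.009  0.005] | shift [-0.0049 -0.0009  0.0336] rows 0.7 F [-1.1  0.  -0.5] w 0.0850 g 0
```

View pics/a7.png

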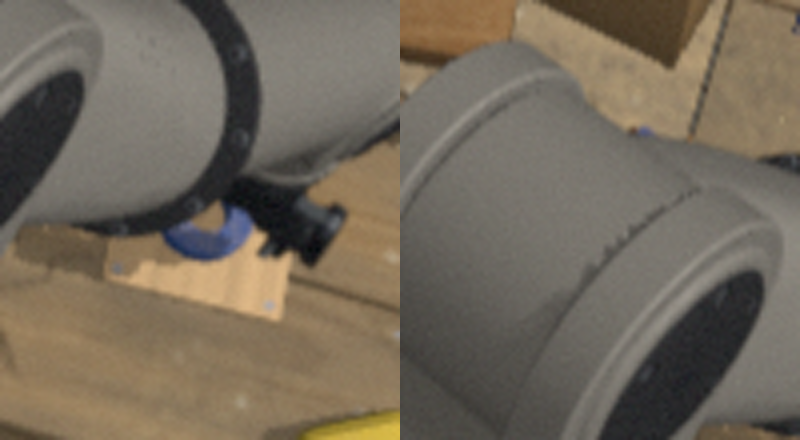

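The tape roll at (208,228) lies under the gripper, with open fingers either side of it.

```bash
python3 drive.py '0 0 0 0 0 0;0 0 0 0 0 0'; python3 -c "from h import *;go(.5145,-.302,.0775)"
```

```text
clock: 19.65
tcp_pos: [0.5146, -0.3024, 0.117]
orientation: [0.568, 3.087, -0.001]
contact_force: [-0.8, -0.7, -0.2]
grip_width: 0.0852
gripper_force: 0.0
t 19.65 tcp [ 0.5146 -0.3024  0.117 ] toolY 69.2 tilt [ 0.002 -0.001] | shift [0.0003 0.0004 0.0395] rows 0.8 F [-0.8 -0.7 -0.2] w 0.0852 g 0
```

```bash
python3 drive.py '0 0 0.02 0 0 0;0 0 0.035 0 0 0;0 0 0.039 0 0 0;0 0 0.039 0 0 0'; python3 drive.py '0 0 0 0 0 0;0 0 0 0 0 0;0 0 0 0 0 0;0 0 0 0 0 0;0 0 0 0 0 0' 0.055 30;python3 drive.py '0 0 0 0 0 0;0 0 0 0 0 0'; python3 drive.py '0 0 -0.04 0 0 0;0 0 -0.08 0 0 0;0 0 -0.12 0 0 0;0 0 -0.12 0 0 0'; python3 -c "from h import *;go(.4635,.113,.2)"
```

```text
clock: 20.05
tcp_pos: [0.5133, -0.3018, 0.0761]
orientation: [-0.568, -3.089, -0.0]
contact_force: [0.5, -0.3, -0.4]
grip_width: 0.0846
gripper_force: 0.0
clock: 20.55
tcp_pos: [0.514, -0.3023, 0.0775]
orientation: [0.568, 3.088, -0.0]
contact_force: [-1.2, 1.5, 6.3]
grip_width: 0.0644
gripper_force: 33.3
clock: 20.75
tcp_pos: [0.5139, -0.3024, 0.0774]
orientation: [0.569, 3.088, -0.0]
contact_force: [-1.2, 0.7, 7.0]
grip_width: 0.0639
gripper_force: 33.3
clock: 21.15
tcp_pos: [0.5161, -0.3039, 0.2022]
orientation: [0.567, 3.08, -0.004]
contact_force: [0.9, -0.0, -0.8]
grip_width: 0.0644
gripper_force: 34.1
t 21.15 tcp [ 0.5161 -0.3039  0.2022] toolY 69.1 tilt [ 0.009 -0.004] | shift [ 1.977e-01  3.708e-01 -1.000e-04] rows 8.4 F [ 0.9 -0.  -0.8] w 0.0644 g 34
```

```bash
python3 drive.py '0.022 0.0412 0 0 0 0;0.044 0.0824 0 0 0 0;0.066 0.1236 0 0 0 0;0.088 0.165 0 0 0 0;0.11 0.206 0 0 0 0'; python3 drive.py '0.022 0.0412 0 0 0 0;0.044 0.0824 0 0 0 0;0.066 0.1236 0 0 0 0;0.0875 0.165 0 0 0 0;0.0875 0.165 0 0 0 0';python3 drive.py '0 0 0 0 0 0;0 0 0 0 0 0;0 0 0 0 0 0'; python3 -c "from h import *;go(.4635,.113,.0785)"
```

```text
clock: 21.65
tcp_pos: [0.4833, -0.0685, 0.196]
orientation: [-0.568, -3.09, -0.0]
contact_force: [1.4, 0.0, -0.7]
grip_width: 0.0643
gripper_force: 34.1
clock: 22.15
tcp_pos: [0.4599, 0.122, 0.1961]
orientation: [-0.552, -3.092, -0.004]
contact_force: [1.0, 0.1, -0.5]
grip_width: 0.0645
gripper_force: 34.1
clock: 22.45
tcp_pos: [0.4611, 0.1134, 0.1962]
orientation: [-0.573, -3.089, 0.001]
contact_force: [-0.3, -0.7, -0.1]
grip_width: 0.0645
gripper_force: 34.1
t 22.45 tcp [0.4611 0.1134 0.1962] toolY 69.0 tilt [-0.    -0.001] | shift [-0.0024  0.0006  0.1177] rows 2.4 F [-0.3 -0.7 -0.1] w 0.0645 g 34
```

```bash
python3 drive.py '-0.002 0.001 0.045 0 0 0;-0.002 0.001 0.085 0 0 0;-0.002 0.001 0.11 0 0 0;-0.002 0.001 0.116 0 0 0;-0.002 0.001 0.116 0 0 0'; python3 drive.py '0 0 0 0 0 0;0 0 0 0 0 0'; python3 -c "from h import *;go(.4635,.113,.0785)"
```

```text
clock: 22.95
tcp_pos: [0.4631, 0.1141, 0.08]
orientation: [-0.571, -3.088, 0.002]
contact_force: [-0.3, -0.4, -0.5]
grip_width: 0.0646
gripper_force: 34.1
clock: 23.15
tcp_pos: [0.4642, 0.1153, 0.0817]
orientation: [0.569, 3.087, 0.002]
contact_force: [0.2, 0.0, -0.3]
grip_width: 0.0638
gripper_force: 34.1
t 23.15 tcp [0.4642 0.1153 0.0817] toolY 69.1 tilt [0.002 0.001] | shift [-0.0002 -0.0024  0.0032] rows 0.1 F [ 0.2  0.  -0.3] w 0.0638 g 34
```

```bash
python3 drive.py '0 -0.0025 0.002 0 0 0;0 -0.0025 0.0035 0 0 0;0 -0.0025 0.0035 0 0 0'; python3 -c "from h import *;go(.4635,.113,.0785)"; python3 drive.py '0 0 0 0 0 0;0 0 0 0 0 0;0 0 0 0 0 0;0 0 0 0 0 0' 0.085; python3 drive.py '0 0 -0.03 0 0 0;0 0 -0.07 0 0 0;0 0 -0.12 0 0 0;0 0 -0.17 0 0 0;0 0 -0.2 0 0 0'; python3 -c "from h import *;go(.5,-.36,.28)"
```

```text
clock: 23.45
tcp_pos: [0.4625, 0.1128, 0.0774]
orientation: [0.569, 3.089, 0.001]
contact_force: [0.5, -1.3, 4.7]
grip_width: 0.0642
gripper_force: 34.6
t 23.45 tcp [0.4625 0.1128 0.0774] toolY 69.1 tilt [0.001 0.   ] | shift [-0.0008  0.0006 -0.0011] rows 0.0 F [ 0.5 -1.3  4.7] w 0.0642 g 35
clock: 23.85
tcp_pos: [0.4623, 0.1129, 0.0769]
orientation: [-0.568, -3.09, 0.0]
contact_force: [0.6, -0.5, 0.0]
grip_width: 0.0846
gripper_force: 0.0
clock: 24.35
tcp_pos: [0.4632, 0.1129, 0.2805]
orientation: [0.568, 3.086, 0.004]
contact_force: [1.7, -0.4, -0.9]
grip_width: 0.0848
gripper_force: 0.0
t 24.35 tcp [0.4632 0.1129 0.2805] toolY 69.1 tilt [0.004 0.002] | shift [-2.029e-01 -4.287e-01 -3.000e-04] rows 9.5 F [ 1.7 -0.4 -0.9] w 0.0848 g 0
```

```bash
python3 -c "from h import *;go(.25,.6,.30)"; python3 drive.py '0.0136 0.048 0 0 0 0;0.027 0.096 0 0 0 0;0.041 0.144 0 0 0 0;0.054 0.192 0 0 0 0;0.068 0.24 0 0 0 0';python3 -c "from h import *;go(.25,.6,.30)"
```

```text
t 24.35 tcp [0.4632 0.1129 0.2805] toolY 69.1 tilt [0.004 0.002] | shift [ 0.3727  0.3793 -0.0194] rows 10.6 F [ 1.7 -0.4 -0.9] w 0.0848 g 0
clock: 24.85
tcp_pos: [0.484, 0.3632, 0.2768]
orientation: [-0.568, -3.09, -0.0]
contact_force: [1.1, -1.2, 0.2]
grip_width: 0.0846
gripper_force: 0.0
t 24.85 tcp [0.484  0.3632 0.2768] toolY 69.1 tilt [-0.  0.] | shift [ 0.303   0.138  -0.0232] rows 6.7 F [ 1.1 -1.2  0.2] w 0.0846 g 0
```

```bash
python3 drive.py '0.044 0.02 0 0 0 0;0.088 0.04 0 0 0 0;0.132 0.06 0 0 0 0;0.176 0.08 0 0 0 0;0.22 0.1 0 0 0 0';python3 drive.py '0.04 0.018 0 0 0 0;0.08 0.036 0 0 0 0;0.08 0.036 0 0 0 0'
python3 - <<'E'
from h import *
im,d=r.grab_frame("top"); cv2.imwrite("pics/top9.png",im)
o=ortho("top",im,.008,.35,.75,-.4,.4); cv2.imwrite("pics/o9.png",o)
E
```

```text
clock: 25.35
tcp_pos: [0.3125, 0.5341, 0.2767]
orientation: [-0.569, -3.09, 0.0]
contact_force: [0.2, 0.6, 0.3]
grip_width: 0.0851
gripper_force: 0.0
clock: 25.65
tcp_pos: [0.2443, 0.6001, 0.2762]
orientation: [-0.551, -3.089, -0.002]
contact_force: [-0.3, 0.7, 0.6]
grip_width: 0.0851
gripper_force: 0.0
```

View pics/o9.png

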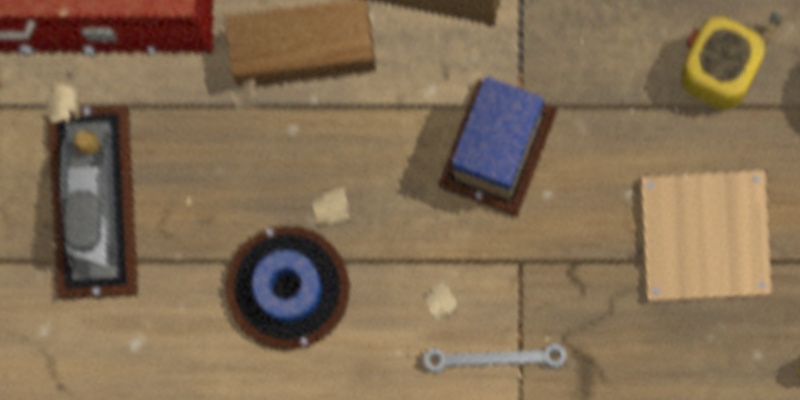

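Run:
```python
from h import *
im=cv2.imread("pics/top9.png")
print("box before-bias: add ~(+.001,+.001)",fit("top",im,.054,blue,(.5,.7,-.2,.0))[2])
a=cv2.resize(ortho("top",im,.008,.43,.67,.22,.39,s=.0005),None,fx=1.2,fy=1.2)
b=cv2.resize(ortho("top",im,.008,.52,.7,-.19,-.01,s=.0005),None,fx=1.0,fy=1.0)
b=np.pad(b,((0,a.shape[0]-b.shape[0]),(0,0),(0,0)));cv2.imwrite("pics/z9.png",np.hstack([a,b])); print(a.shape,b.shape)
```

```text
box before-bias: add ~(+.001,+.001) [ 5.988000e-01 -9.750000e-02  6.090000e-02  9.160000e-02  1.585795e+02]
(577, 408, 3) (577, 360, 3)
```

View pics/z9.png

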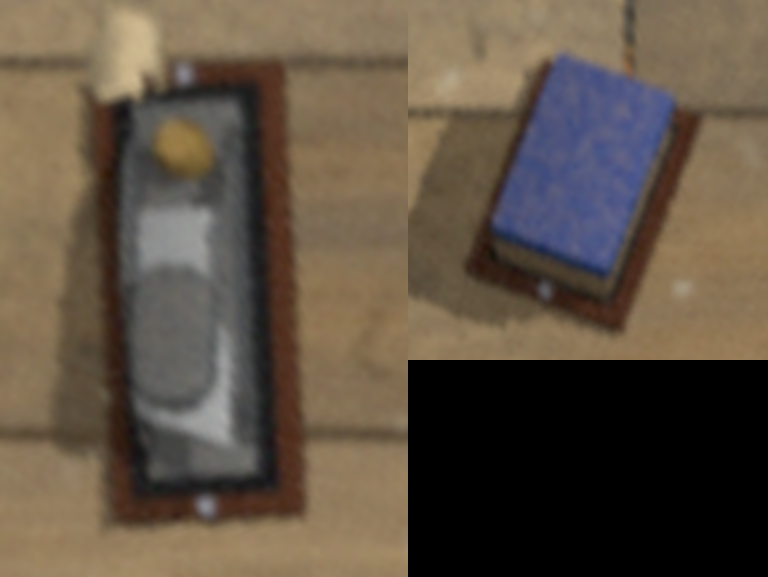

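The final view shows the plane's base (right edge col 258, heel row 478) and the box's base corner (605,298) sitting within about 2 mm of centre and in line. The tape roll is centred on the round rest, so I'm handing in.

```bash
python3 drive.py '0 0 0 0 0 0;0 0 0 0 0 0;0 0 0 0 0 0' | head -2; python3 -c "from bench import r;print(r.hand_in())"
```

```text
clock: 26.0
tcp_pos: [0.2537, 0.5942, 0.277]
the job is handed in; nothing more can be done
None
```

I moved the plane, the box and the tape roll to their own rests and handed the job in at about 26 s; the final camera view shows each within a few millimetres of centre, the plane and box in line, and nothing else disturbed.

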